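# Slide the clutch drum to its assembly station and fit the sleeve

## Task

Slide the steel clutch drum across the assembly plate, without lifting or tipping it, until it stands inside the ring that has cross lines through it, and let it rest there. Then put the spool-shaped sleeve over the spindle in the middle of the drum, fully home, leaving the drum in its ring. Leave the bearing, the wrench and the screwdriver where they are.

Things in the scene. Friction and masses are not known exactly. Their poses are not given: they have to be found in the camera images.
- plate: Fixed flat grey assembly plate, 170 (its x) by 360 (its y) by 12 mm thick, on the bench (z = 0). Origin: centre of its underside. Its top is smooth and free of edges; the two ring marks are engraved in it side by side along its y, 190 mm apart. Friction on it is ordinary dry metal and varies.
- cross_mark: The target station: flat dark ring line on the plate's top, inner diameter 126 mm, outer 132 mm, with two 154 mm long cross lines through its centre that stick out past the ring. No height. Origin: its centre, on the plate's top (z = 12 mm). It may be at either end of the plate.
- plain_mark: The station where the drum starts: the same ring line without cross lines. Origin: its centre, on the plate's top.
- drum: Open-topped round steel clutch drum, like a small pot: 110 mm outside diameter, 62 mm high, wall 4 mm, floor 6 mm, 0.55 to 0.87 kg, loose on the plate. Origin: centre of its underside, z up; its yaw does not matter. Inside, 34 mm is free between spindle shoulder and wall, so closed fingers can go in and draw it along by its wall; it also slides when pushed from outside.
- spindle_tip (a point): Centre of the top of the stepped spindle fixed in the drum's middle, 60 mm above the drum's underside. The spindle: shoulder 34 mm in diameter up to 22 mm above the drum's underside, then a pin of 20 mm diameter up to 54 mm, tapering to 12 mm diameter at 60 mm.
- spool: Loose upright steel sleeve shaped like a spool, on the bench right (-y) of the plate, 48 mm high, 0.22 kg: a flange 48 mm in diameter, 10 mm thick at each end, waist 36 mm, straight bore 24 mm right through along its z. Either end may go down. Origin: centre of its underside. Fully home, its lower flange rests on the spindle's shoulder and its top is 8 mm above the drum's rim.
- spool_center (a point): Middle of the spool on its axis, 24 mm above its underside; 46 mm above the drum's underside when fully home.
- bearing: Bystander: loose ball bearing lying flat on the bench to the right of the plate, 80 mm diameter, 18 mm high. It and the spool may stand in either order. Origin: centre of its underside.
- wrench: Bystander: loose 180 mm steel wrench lying on the bench left (+y) of the plate. Origin: the middle of its underside, x along its length.
- screwdriver: Bystander: loose 190 mm screwdriver with an orange handle lying on the bench left of the plate, beside the wrench. Origin: the middle of its underside, x along its length.
Mind the look-alikes: they are no part of the job. What is meant by the drum is not orange, and is the larger of those in its own colour.

How it is judged:
On the way, in this order (a step that is already met when the one before it is completed fails the run):
1. the drum stands still inside the ring with cross lines (centre within 9 mm) (horizontal distance between drum and cross_mark below 0.009 m and linear speed of drum below 0.02 m/s), for 0.3 s.
2. the spool is fully home on the drum's spindle (horizontal distance between spool_center and drum below 0.005 m and z of spool_center in the frame of drum below 0.049 m and angle between the z axis of spool and the z axis of drum, either way round below 0.1 rad), for 0.2 s.
At the end, for the whole second after the job is handed in: The drum stands flat on the plate with its centre within 9 mm of the centre of the cross-lined ring, and the spool sits on its spindle resting on the shoulder (within 3 mm of fully home), both at rest (all of step 1 and all of step 2 and z of drum in the frame of plate below 0.015 m and angle between drum's own z axis and vertical below 0.05 rad and linear speed of spool below 0.02 m/s); the robot touches nothing.
It fails at once if the drum is lifted more than 6 mm off the plate or goes over its edge (z of drum in the frame of plate above 0.018 m or z of drum in the frame of plate below 0.006 m).
It fails at once if the drum is tipped by more than 0.15 rad (angle between drum's own z axis and vertical above 0.15 rad).
It fails at once if the bearing, wrench or screwdriver is moved more than 25 mm (distance of any of bearing, wrench, screwdriver from where it was at the start of the episode above 0.025 m).
It also fails if it takes over 67 s, if anything falls off the work surface, if the arm or the gripper's body presses on something with over 40 N, if the wrist force passes 120 N, or if a joint passes its speed limit or range.

## Robot

A 6-joint arm with a two-finger parallel gripper is mounted at the origin on the work surface. World frame = base frame: x ahead of the robot, y to its left, z up, the work surface at z = 0. Lengths are in m, angles in rad, forces in N, time in s.
With the tool pointing down it reaches from about 0.325 to 0.775 m from the base axis. Payload 5.5 kg.
Tool frame: the origin (TCP) lies on the centre line of the jaws, within the pads' length; the fingertips stand 25 mm ahead of it and the grasp point (between the pads) lies 6 mm ahead of it; z points along the fingers, y is the line along which they close (so a half turn about z gives the same grasp; the last joint's range is limited). The gripper opens to 88 mm and grips with 3 to 60 N. Pads are 20 mm wide; open, the fingers measure 115 mm over their backs; the gripper's body (75 mm by 178 mm) begins 61 mm behind the grasp point.
Start: joints at [1.098, 0.091, 1.231, -0, 1.82, -0.057], TCP at [0.242, 0.549, 0.248] pointing down, gripper open.
Joint ranges: [-2.87, 2.87], [-0.86, 2.18], [0.17, 2.46], [-1.51, 4.65], [0.06, 2.69], [-2.65, 2.65]. Speed limits (rad/s): [2.57, 2.57, 3.01, 3.14, 3.14, 3.14].

## Interface

Orientations are given as a unit quaternion [w, x, y, z].
In Python, from bench import arm gives the robot as it stands.
- The arm moves only by the shell command python3 -m jog 'ROWS' [OPENING]. ROWS is JSON, a list of rows, each a list of 4 numbers: the shift along the tool's x, y, z normalised to -1 to 1, where 1 is 150 mm, then the turn about the tool's z normalised to -1 to 1, where 1 is 120 degrees. In form: [[tx, ty, tz, turn], ...]. A call has 1 to 12 rows; each row is the pose to reach, as a shift and turn from the pose commanded when the call began, along the tool's axes at that moment; what a row does not reach only later rows make up. A row lasts 1/10 s, in which the tool goes at most 50 mm and 8.59 degrees, less where a joint would pass 70% of its speed; a pose out of reach is approached as far as the arm can. A call with a number of a shift or a turn outside -1 to 1 is refused whole. A call with a gripper value outside its range is refused whole. OPENING is the finger opening in mm, from 0 to 87.8, set as the call begins (- or left out, the last holds). The fingers move at their own pace and stop on an object; the grip force is fixed at half the most. Time passes only in rows, so rows that repeat a pose let the fingers close. It gives the time, the measured TCP pose, the force, the opening and the grip force at its end, in the units of the state.
- arm.state(): the state, without advancing time (a new reading comes with each control period).
- arm.read_camera(name): name is "side" or "top" or "wrist"; returns (picture, depth): 384x512x3 uint8, red, green, blue; 384x512 float32, m along the optical axis (not along the pixel's ray), 0 where there is no reading.
- arm.get_calibration(name): a dict with "fovy" (degrees; the focal length in pixels is half the picture's height over the tangent of half this angle, whatever the lens; pixels are square), "cx", "cy" (the principal point, pixels), "xyz" and "rotation" of the camera in the world. Camera axes: x right, y down, z forward; pixel columns grow to the right and rows downward; lengths in m; the calibration is good to about 2 mm. A picture is of the moment at which its call begins: read the wrist's pose just before it. get_calibration takes no time and is no camera call; for the wrist camera it gives the pose at the moment of the call.
- arm.hand_in(): hands the job in; it is judged then, once.
The state is a dict: "t": time; "joint_positions": joint angles; "joint_velocities": joint speeds; "tau": joint torques, N m; "position": TCP position; "tcp_rot": TCP orientation; "contact_force": force on the tool from outside, world axes, zero at the start; "moment": the same for the moment, N m; "finger_gap": opening from 0.0 (shut) to 1.0 (fully open); "grasp_force": force on a finger pad.
Only numpy, scipy, OpenCV 4.12 (cv2) and the standard library are available. Lean on these libraries where they do the work, as an engineer would, in place of code of your own. Each camera call takes 0.05 s, during which the arm holds its last target. There are 200 camera calls.

## Working session

There is one attempt and no reset: what is moved stays moved. The work goes in short steps, Python scripts to look and compute and a shell command to move; the robot and the scene stay as the last step left them, time stands still between calls to the robot, and variables do not carry over. Pictures are saved under pics/ and viewed, at most 10 in all, crops included, and the job is handed in when it is done.

```bash
mkdir -p pics; ls
cat > h.py <<'E'
import numpy as np, cv2
from bench import arm
def K(c):
    f=192/np.tan(np.radians(c["fovy"])/2); return f
def grab(n):
    c=arm.get_calibration(n); p,d=arm.read_camera(n); return p,d,c
def ray(c,u,v,z):
    f=K(c); r=np.array(c["rotation"]).reshape(3,3)@np.array([(u-c["cx"])/f,(v-c["cy"])/f,1])
    o=np.array(c["xyz"]); return o+r*(z-o[2])/r[2]
def cloud(d,c):
    f=K(c); v,u=np.mgrid[:384,:512]
    P=np.stack([(u-c["cx"])/f*d,(v-c["cy"])/f*d,d],-1)
    return P@np.array(c["rotation"]).reshape(3,3).T+np.array(c["xyz"])
E
python3 - <<'E'
from h import *
ims=[]
for n in("top","side"):
    p,d,c=grab(n); print(n,c); np.savez(f"pics/{n}0.npz",p=p,d=d)
    cv2.imwrite(f"pics/{n}0.png",cv2.resize(p[...,::-1],(800,600)))
s=arm.state(); print({k:np.round(v,3) for k,v in s.items()})
E
```

```text
pics
top {'fovy': 48.18996907228952, 'cx': 255.01005795066652, 'cy': 197.10704785393068, 'xyz': array([0.42758855, 0.0631745 , 1.13565202]), 'rotation': array([ 0.04389168, -0.69721664,  0.71358783, -0.05248703])}
side {'fovy': 53.589467098844096, 'cx': 255.00228534976938, 'cy': 195.80497723544153, 'xyz': array([ 0.21140265, -0.48530647,  0.72564544]), 'rotation': array([-0.36038345,  0.88993742, -0.25838933,  0.10663071])}
{'t': np.float64(0.1), 'joint_positions': array([ 1.098,  0.092,  1.232, -0.   ,  1.82 , -0.057]), 'joint_velocities': array([ 0.   , -0.002, -0.004, -0.   , -0.001, -0.   ]), 'tau': array([ 3.0000e-03, -4.4785e+01, -4.0757e+01,  7.0000e-02,  2.8000e-02,
       -0.0000e+00]), 'position': array([0.242, 0.549, 0.247]), 'tcp_rot': array([-0.   ,  0.206,  0.978, -0.001]), 'contact_force': array([ 0.844, -0.096, -0.089]), 'moment': array([-0.021, -0.016,  0.017]), 'grasp_force': np.float64(0.0), 'finger_gap': np.float64(1.0)}
```

View pics/top0.png

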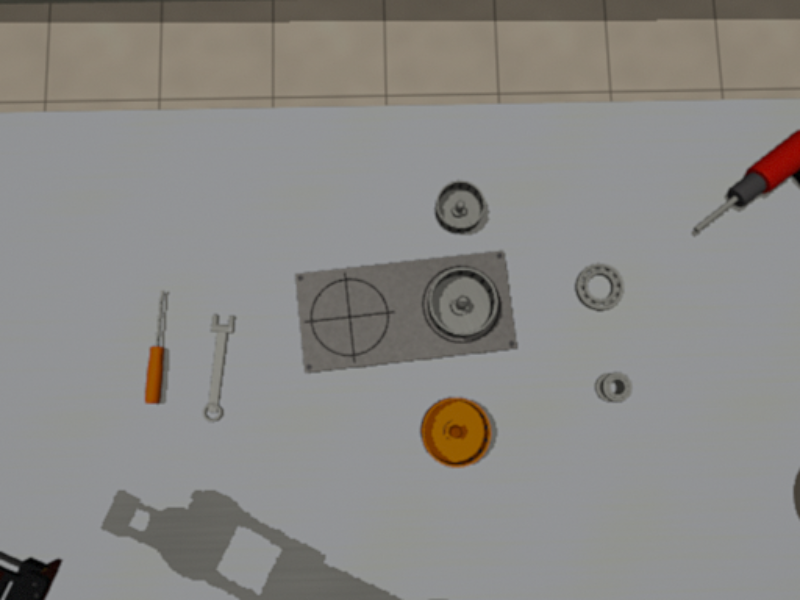

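```bash
python3 - <<'E'
s=open('h.py').read()
s=s.replace("import numpy as np, cv2","import numpy as np, cv2\nfrom scipy.spatial.transform import Rotation as Ro\ndef rot(q): return Ro.from_quat(np.roll(np.asarray(q),-1)).as_matrix()")
s=s.replace('np.array(c["rotation"]).reshape(3,3)','rot(c["rotation"])')
open('h.py','w').write(s)
E
python3 - <<'E'
from h import *
for n in("top","side"):
    c=arm.get_calibration(n); z=np.load(f"pics/{n}0.npz"); P=cloud(z['d'],c)
    print(n,[np.round(P[v,u],3).tolist() for v in(100,200,300) for u in(60,256,450)])
print(rot(arm.state()["tcp_rot"]).round(3))
E
```

```text
top [[0.864, 0.576, -0.0], [0.855, 0.038, -0.004], [0.843, -0.5, -0.001], [0.587, 0.566, -0.001], [0.574, 0.045, 0.015], [0.564, -0.475, 0.0], [0.327, 0.556, -0.001], [0.314, 0.051, -0.005], [0.302, -0.454, -0.004]]
side [[0.318, 2.225, -0.727], [0.849, 0.506, -0.002], [1.649, 0.251, -0.132], [0.151, 0.367, 0.001], [0.578, 0.082, 0.014], [1.647, 0.058, -0.565], [0.084, 0.063, 0.008], [0.429, -0.151, 0.001], [0.775, -0.369, -0.0]]
[[-0.915  0.404 -0.001]
 [ 0.404  0.915 -0.002]
 [ 0.    -0.002 -1.   ]]
```

The view shows three drum-like things, at these 800x600 pixels:
- Orange drum at (457,432): wrong colour.
- Small steel drum at (461,208): off the plate and smaller.
- Large steel drum at (462,304): stands on the plate.

The large steel drum fits the description: it isn't orange, and it's the larger of the steel two. The crossed ring is at (350,317), the spool at (613,387) and the bearing at (600,287).

Run:
```python
from h import *
def fit(P):
    A=np.c_[2*P[:,:2],np.ones(len(P))]; s=np.linalg.lstsq(A,(P[:,:2]**2).sum(1),rcond=None)[0]
    return s[:2],np.sqrt(s[2]+s[:2]@s[:2])
for n in("top","side"):
    z=np.load(f"pics/{n}0.npz"); c=arm.get_calibration(n); P=cloud(z['d'],c); g=cv2.cvtColor(z['p'],cv2.COLOR_RGB2GRAY); hs=cv2.cvtColor(z['p'],cv2.COLOR_RGB2HSV)
    m=(P[...,2]>.03)&(P[...,0]>.3)&(P[...,0]<.8)&(abs(P[...,1])<.45)
    k,l,st,ce=cv2.connectedComponentsWithStats(m.astype(np.uint8))
    for i in range(1,k):
        if st[i,4]<40: continue
        Q=P[l==i]; h=np.percentile(Q[:,2],97); T=Q[Q[:,2]>h-.006]
        (x,y),r=cv2.minEnclosingCircle(T[:,:2].astype(np.float32))
        print(n,"blob",ce[i].round(),st[i,4],"h",h.round(3),"circ",round(x,4),round(y,4),round(r,4),"sat",np.median(hs[l==i][:,1]))
    # cross ring
    mk=(g<75)&(abs(P[...,2]-.012)<.006)&(P[...,0]>.42)&(P[...,0]<.68)&(P[...,1]>.04)&(P[...,1]<.22)
    k,l,st,ce=cv2.connectedComponentsWithStats(mk.astype(np.uint8))
    for i in range(1,k):
        if st[i,4]>100:
            v,u=np.nonzero(l==i); R=np.array([ray(c,a,b,.012) for a,b in zip(u,v)])
            print(n,"mark",st[i],R.mean(0).round(4),R.min(0).round(3),R.max(0).round(3)); o=R.mean(0)
            for _ in range(5):
                q=np.hypot(*(R-o)[:,:2].T); S=R[(q>.055)&(q<.07)]
                # keep ring only, away from cross
                cc,r=fit(S); o=np.array([*cc,.012])
            print("ring",cc.round(4),r.round(4),len(S))
    print(n,'plate dark thr',np.percentile(g[(abs(P[...,2]-.012)<.004)],[1,5,20,50]))
z=np.load("pics/top0.npz")['p'][120:310,190:410]
cv2.imwrite("pics/crop.png",cv2.resize(z[...,::-1],None,fx=3,fy=3,interpolation=cv2.INTER_CUBIC))
```

```text
top blob [295. 130.] 217 h 0.049 circ 0.7507 -0.0608 0.0412 sat 15.0
top blob [298. 192.] 457 h 0.077 circ 0.5285 -0.0105 0.125 sat 16.0
top blob [295. 194.] 45 h 0.072 circ 0.582 -0.0549 0.0091 sat 16.0
top blob [395. 248.] 241 h 0.051 circ 0.4368 -0.1313 0.1948 sat 15.0
top blob [294. 278.] 352 h 0.065 circ 0.3881 -0.0117 0.0848 sat 229.5
top mark [196 175  56  56 285] [0.5707 0.1312 0.012 ] [0.497 0.058 0.012] [0.643 0.203 0.012]
ring [0.5693 0.1313] 0.0644 201
top plate dark thr [ 46.  64.  94. 103.]
side blob [346. 201.] 373 h 0.047 circ 0.7513 -0.0592 0.0424 sat 10.0
side blob [290. 225.] 1305 h 0.075 circ 0.5825 -0.0545 0.0556 sat 11.0
side blob [289. 225.] 110 h 0.07 circ 0.5825 -0.0545 0.0104 sat 11.0
side blob [206. 261.] 1099 h 0.063 circ 0.3762 -0.0369 0.0565 sat 205.0
side blob [206. 263.] 93 h 0.059 circ 0.375 -0.0379 0.0101 sat 210.0
side blob [306. 349.] 501 h 0.05 circ 0.4401 -0.3014 0.0241 sat 11.0
side mark [217 173  52  37 538] [0.566 0.131 0.012] [0.491 0.058 0.012] [0.643 0.208 0.012]
ring [0.5674 0.1321] 0.0643 343
side plate dark thr [32. 39. 63. 82.]
```

View pics/crop.png

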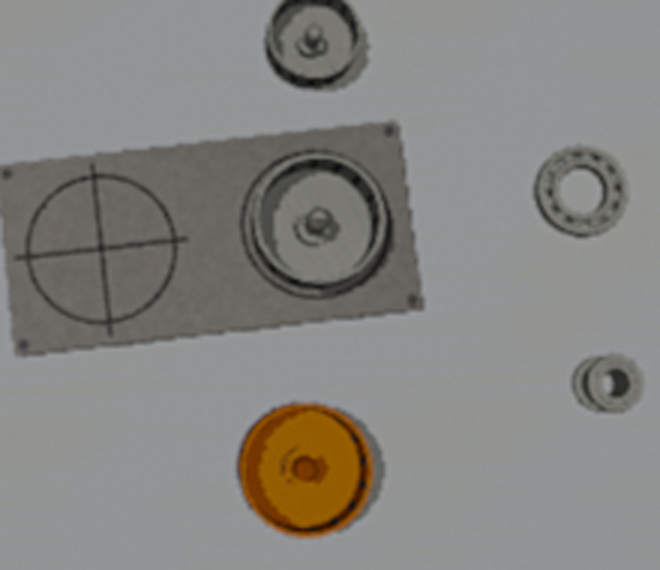

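View pics/side0.png

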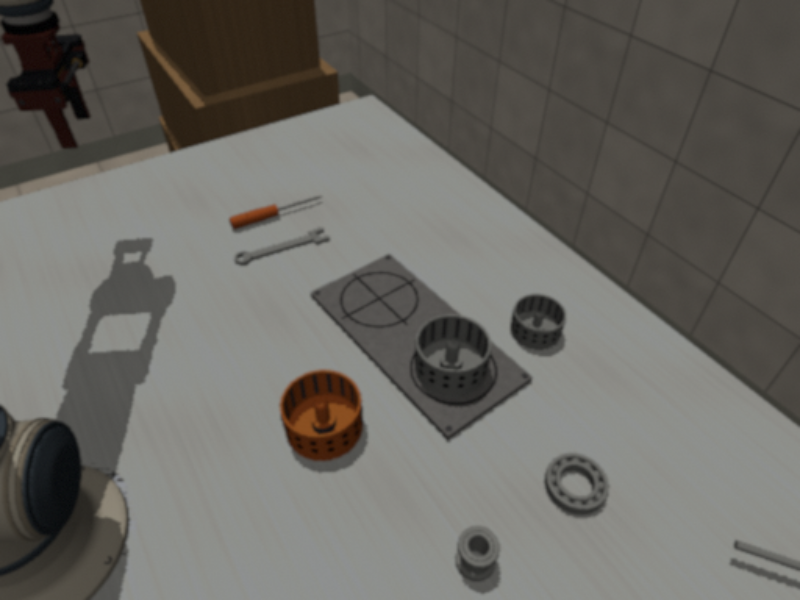

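The crop confirms it: the large steel drum at crop (318,222) stands on the plate in the plain ring and is clearly bigger than the other steel drum at (313,42). The cross ring is at crop (102,249). The side view agrees.

Plan: lower the two fingers, partly open, inside the drum on either side of the spindle. That cages it so it can be slid along.

```bash
python3 -m jog '[[-0.926,-0.691,0,0],[-0.926,-0.691,0,0],[-0.926,-0.691,0,0],[-0.926,-0.691,0,0]]' 60; python3 -m jog '[[-0.926,-0.691,0,0],[-0.926,-0.691,0,0],[-0.926,-0.691,0,0],[-0.926,-0.691,0,0]]'; python3 -m jog '[[-0.926,-0.691,0,0],[-0.926,-0.691,0,0],[-0.926,-0.691,0,0],[-0.926,-0.691,0,0]]';  python3 -m jog '[[-0.926,-0.691,0,-0.235],[-0.926,-0.691,0,-0.235],[-0.926,-0.691,0,-0.235],[-0.926,-0.691,0,-0.235],[-0.926,-0.691,0,-0.235],[-0.926,-0.691,0,-0.235],[-0.926,-0.691,0,-0.235]]'
python3 - <<'E'
from h import *
p,d,c=grab("wrist"); np.savez("pics/w1.npz",p=p,d=d)
cv2.imwrite("pics/w1.png",p[...,::-1]); print(c, arm.state()["joint_positions"].round(3))
R=rot(arm.state()["tcp_rot"]); print(R.round(3)); P=cloud(d,c)
m=(P[...,2]>.068)&(P[...,2]<.08); T=P[m]; print(m.sum(),np.argwhere(m).min(0),np.argwhere(m).max(0))
print(cv2.minEnclosingCircle(T[:,:2].astype(np.float32)))
E
```

```text
t: 0.5
position: [0.3289, 0.3951, 0.2474]
tcp_rot: [0.0, 0.208, 0.978, -0.001]
contact_force: [0.4, 0.2, -0.0]
finger_gap: 0.698
grasp_force: 0.0
t: 0.9
position: [0.4139, 0.2439, 0.2473]
tcp_rot: [0.0, 0.208, 0.978, -0.001]
contact_force: [0.1, 0.1, 0.2]
finger_gap: 0.685
grasp_force: 0.0
t: 1.3
position: [0.499, 0.0927, 0.2469]
tcp_rot: [-0.0, 0.208, 0.978, -0.001]
contact_force: [-0.5, 0.6, -0.3]
finger_gap: 0.686
grasp_force: 0.0
t: 2.0
position: [0.5828, -0.0537, 0.2476]
tcp_rot: [-0.0, -0.038, 0.999, 0.0]
contact_force: [0.5, 0.0, -0.2]
finger_gap: 0.685
grasp_force: 0.0
{'fovy': 67.27294953467, 'cx': 255.57900108730342, 'cy': 189.78395950097357, 'xyz': array([ 0.51074705, -0.06078798,  0.38475952]), 'rotation': array([0.0905026 , 0.67326897, 0.72722315, 0.09830898])} [-0.15   0.051  1.272  0.     1.818 -1.798]
[[-0.997 -0.077  0.   ]
 [-0.077  0.997  0.   ]
 [-0.     0.    -1.   ]]
1381 [127 206] [223 304]
((0.5822649598121643, -0.055420126765966415), 0.054966945201158524)
```

View pics/w1.png

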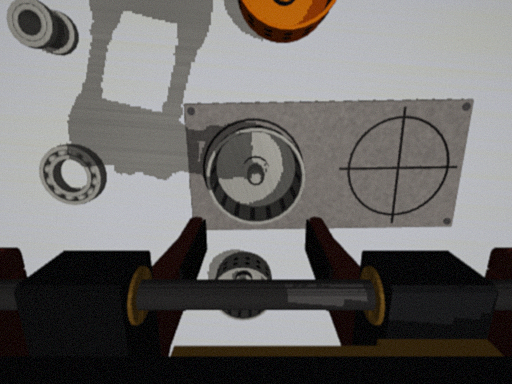

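The wrist view shows the drum at (255,172), the cross ring at (399,166), the bearing at (72,174), the spool at (40,22) and the small drum at (242,283). Next I'll measure the ring from this view.

```bash
cat >> h.py <<'E'
def ringc(p,d,c,o,R=.0645):
    g=cv2.cvtColor(p,cv2.COLOR_RGB2GRAY); P=cloud(d,c)
    v,u=np.nonzero((abs(P[...,2]-.012)<.008)&(np.hypot(P[...,0]-o[0],P[...,1]-o[1])<.075))
    med=np.median(g[v,u]); k=g[v,u]<med-25; W=np.array([ray(c,a,b,.012) for a,b in zip(u[k],v[k])])[:,:2]
    o=np.array(o)
    for _ in range(8):
        q=np.hypot(*(W-o).T); S=W[abs(q-R)<.006]
        s=np.linalg.lstsq(np.c_[2*S,np.ones(len(S))],(S**2).sum(1),rcond=None)[0]; o=s[:2]
    return o,np.sqrt(s[2]+o@o),len(S)
E
python3 - <<'E'
from h import *
c=arm.get_calibration("wrist"); z=np.load("pics/w1.npz"); print(ringc(z['p'],z['d'],c,(.5685,.1317)))
P=cloud(z['d'],c); m=(P[...,2]>.043)&(P[...,2]<.053)&(P[...,1]<-.2); print(m.sum(),cv2.minEnclosingCircle(P[m][:,:2].astype(np.float32)))
print(arm.state()["position"])
E
```

```text
(array([0.56814186, 0.13116984]), np.float64(0.06468984288203486), 975)
1509 ((0.440716415643692, -0.30268821120262146), 0.024261444807052612)
[ 0.58278563 -0.05349159  0.24790093]
```

```bash
python3 -m jog '[[0.004,-0.0124,0.3,0],[0.004,-0.0124,0.6,0],[0.004,-0.0124,0.9,0],[0.004,-0.0124,0.9,0]]' 60; python3 -m jog '[[0,0,0.1,0],[0,0,0.2,0],[0,0,0.3,0],[0,0,0.4,0],[0,0,0.4,0],[0,0,0.4,0]]'; python3 -m jog '[[0,0,0,0],[0,0,0,0],[0,0,0,0],[0,0,0,0]]' 72
```

```text
t: 2.45
position: [0.5784, -0.0547, 0.1051]
tcp_rot: [-0.006, -0.039, 0.999, 0.001]
contact_force: [-0.6, 1.2, -0.2]
finger_gap: 0.679
grasp_force: 0.0
t: 3.05
position: [0.5826, -0.0568, 0.0524]
tcp_rot: [-0.0, -0.038, 0.999, 0.0]
contact_force: [-0.1, -0.4, 1.1]
finger_gap: 0.684
grasp_force: 0.0
t: 3.45
position: [0.5832, -0.0559, 0.0535]
tcp_rot: [0.001, -0.038, 0.999, 0.0]
contact_force: [-0.1, 4.7, 2.6]
finger_gap: 0.818
grasp_force: 2.4
```

```bash
python3 -m jog '[[0,0.05,0,0],[0,0.12,0,0],[0,0.2,0,0],[0,0.28,0,0],[0,0.36,0,0],[0,0.44,0,0],[0,0.52,0,0],[0,0.6,0,0],[0,0.62,0,0],[0,0.62,0,0]]'
python3 - <<'E'
from h import *
s=arm.state(); p,d,c=grab("top"); P=cloud(d,c)
print(s["position"],rot(s["tcp_rot"]).round(3),s["joint_positions"].round(2)); m=(P[...,2]>.064)&(P[...,2]<.078)&(P[...,1]<.12)&(P[...,1]>-.1)
print(cv2.minEnclosingCircle(P[m][:,:2].astype(np.float32)))
cv2.imwrite("pics/mid.png",p[...,::-1])
E
```

```text
t: 4.45
position: [0.5756, 0.0364, 0.0528]
tcp_rot: [0.0, -0.039, 0.999, -0.0]
contact_force: [-0.1, -2.2, 1.5]
finger_gap: 0.82
grasp_force: 1.0
[0.57559072 0.03638142 0.05278807] [[-0.997 -0.077  0.   ]
 [-0.077  0.997 -0.001]
 [-0.    -0.001 -1.   ]] [ 0.    0.08  1.59 -0.    1.47 -1.64]
((0.43915626406669617, -0.0007792860269546509), 0.1266017109155655)
```

View pics/mid.png

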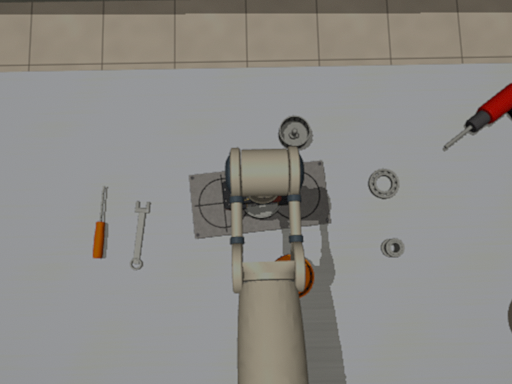

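The top view shows the drum (262,205) sliding along under the hand, between the two rings. I'll finish the slide.

```bash
python3 -m jog '[[0,0.05,0,0],[0,0.12,0,0],[0,0.2,0,0],[0,0.28,0,0],[0,0.36,0,0],[0,0.44,0,0],[0,0.52,0,0],[0,0.6,0,0],[0,0.635,0,0],[0,0.64,0,0],[0,0.64,0,0],[0,0.64,0,0]]'; python3 -m jog '[[0,0,0,0],[0,0,0,0],[0,0,0,0]]' 60;  python3 -m jog '[[0,0,-0.1,0],[0,0,-0.3,0],[0,0,-0.5,0],[0,0,-0.8,0],[0,0,-1,0],[0,0,-1,0]]'; python3 -m jog '[[0,0,-0.2,0],[0,-0.3,-0.3,0],[0,-0.3,-0.3,0],[0,-0.3,-0.3,0],[0,-0.3,-0.3,0]]'
python3 - <<'E'
from h import *
s=arm.state(); p,d,c=grab("wrist"); np.savez("pics/w2.npz",p=p,d=d); P=cloud(d,c)
m=(P[...,2]>.068)&(P[...,2]<.08)&(P[...,1]>.03)
print(s["position"],m.sum(),cv2.minEnclosingCircle(P[m][:,:2].astype(np.float32)), ringc(p,d,c,(.5681,.1315)))
cv2.imwrite("pics/w2.png",p[...,::-1])
E
```

```text
t: 5.7
position: [0.5681, 0.1321, 0.0524]
tcp_rot: [-0.0, -0.038, 0.999, 0.0]
contact_force: [-0.3, -0.0, -0.3]
finger_gap: 0.824
grasp_force: 0.0
t: 6.0
position: [0.5682, 0.1317, 0.0526]
tcp_rot: [-0.0, -0.038, 0.999, 0.0]
contact_force: [0.1, 0.1, 0.1]
finger_gap: 0.685
grasp_force: 0.0
t: 6.6
position: [0.5702, 0.1321, 0.2106]
tcp_rot: [0.006, -0.038, 0.999, 0.001]
contact_force: [0.2, -1.0, -0.1]
finger_gap: 0.685
grasp_force: 0.0
t: 7.1
position: [0.5713, 0.0873, 0.2467]
tcp_rot: [-0.001, -0.038, 0.999, 0.0]
contact_force: [-0.3, -0.1, -0.9]
finger_gap: 0.686
grasp_force: 0.0
[0.57134325 0.08725668 0.24668781] 1360 ((0.5684981346130371, 0.1300942301750183), 0.05501991882920265) (array([0.56987893, 0.13147108]), np.float64(0.06489420238120591), 1028)
```

View pics/w2.png

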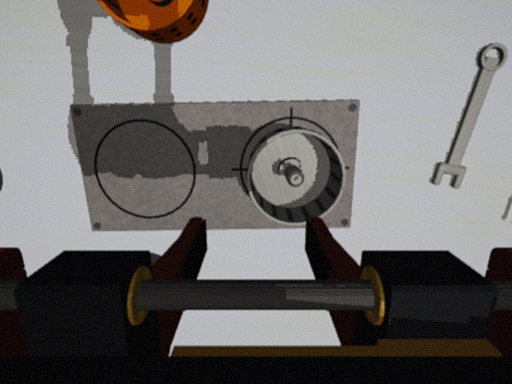

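The wrist view shows the drum (295,175) standing in the cross-lined ring, about 2 mm off centre, with the hand clear of it. Now the spool.

```bash
python3 -m jog '[[0.356,-0.841,0,0],[0.356,-0.841,0,0],[0.356,-0.841,0,0]]' 80;python3 -m jog '[[0.356,-0.841,0,0],[0.356,-0.841,0,0],[0.356,-0.841,0,0]]';python3 -m jog '[[0.356,-0.841,0,0],[0.356,-0.841,0,0],[0.356,-0.841,0,0],[0.356,-0.841,0,0],[0.356,-0.841,0,0],[0.356,-0.841,0,0]]'
python3 - <<'E'
from h import *
s=arm.state(); p,d,c=grab("wrist"); np.savez("pics/w3.npz",p=p,d=d); P=cloud(d,c)
m=(P[...,2]>.044)&(P[...,2]<.052)&(P[...,1]<-.25)&(P[...,0]<.5)
q=cv2.minEnclosingCircle(P[m][:,:2].astype(np.float32))
R=rot(s["tcp_rot"]);e=np.array([*q[0],.03])-s["position"]
print(s["joint_positions"].round(2),R.round(3),m.sum(),q,(R.T@e)/.15)
E
```

```text
t: 7.45
position: [0.527, -0.0439, 0.2466]
tcp_rot: [-0.001, -0.039, 0.999, -0.0]
contact_force: [0.1, 0.4, 1.3]
finger_gap: 0.898
grasp_force: 0.0
t: 7.75
position: [0.4834, -0.1742, 0.2468]
tcp_rot: [-0.001, -0.038, 0.999, 0.0]
contact_force: [-0.2, -0.6, 0.0]
finger_gap: 0.916
grasp_force: 0.0
t: 8.35
position: [0.4414, -0.3014, 0.2472]
tcp_rot: [-0.0, -0.039, 0.999, 0.0]
contact_force: [0.8, 0.9, 1.3]
finger_gap: 0.915
grasp_force: 0.0
[-0.66 -0.08  1.41  0.    1.82 -2.31] [[-0.997 -0.078 -0.   ]
 [-0.078  0.997  0.001]
 [ 0.     0.001 -1.   ]] 925 ((0.43996262550354004, -0.3034265637397766), 0.024024559184908867) [ 0.01038445 -0.01403508  1.44817292]
```

```bash
python3 -m jog '[[0.0104,-0.014,0.3,0],[0.0104,-0.014,0.6,0],[0.0104,-0.014,0.9,0],[0.0104,-0.014,0.95,0],[0.0104,-0.014,0.95,0]]';python3 -m jog '[[0,0,0.1,0],[0,0,0.2,0],[0,0,0.3,0],[0,0,0.4,0],[0,0,0.47,0],[0,0,0.47,0],[0,0,0.47,0]]'; python3 -m jog '[[0,0,0,0],[0,0,0,0],[0,0,0,0],[0,0,0,0],[0,0,0,0],[0,0,0,0]]' 20; python3 -m jog '[[0,0,-0.1,0],[0,0,-0.3,0],[0,0,-0.5,0],[0,0,-0.8,0],[0,0,-0.8,0],[0,0,-0.8,0],[0,0,-0.8,0]]'
python3 - <<'E'
from h import *
s=arm.state(); p,d,c=grab("wrist"); np.savez("pics/w4.npz",p=p,d=d); P=cloud(d,c)
cv2.imwrite("pics/w4.png",p[...,::-1])
print(s["position"])
E
```

```text
t: 8.9
position: [0.4393, -0.3035, 0.1042]
tcp_rot: [-0.001, -0.039, 0.999, 0.001]
contact_force: [0.2, 0.6, 1.0]
finger_gap: 0.914
grasp_force: 0.0
t: 9.6
position: [0.4394, -0.3049, 0.0345]
tcp_rot: [-0.0, -0.038, 0.999, 0.0]
contact_force: [-0.0, 0.5, -0.5]
finger_gap: 0.908
grasp_force: 0.0
t: 10.2
position: [0.4396, -0.3046, 0.035]
tcp_rot: [0.0, -0.038, 0.999, 0.0]
contact_force: [-0.2, 2.7, 3.3]
finger_gap: 0.536
grasp_force: 30.9
t: 10.9
position: [0.4389, -0.3046, 0.1532]
tcp_rot: [-0.001, -0.038, 0.999, 0.001]
contact_force: [0.4, 0.6, -2.8]
finger_gap: 0.54
grasp_force: 30.8
[ 0.43887083 -0.30464136  0.15317891]
```

View pics/w4.png

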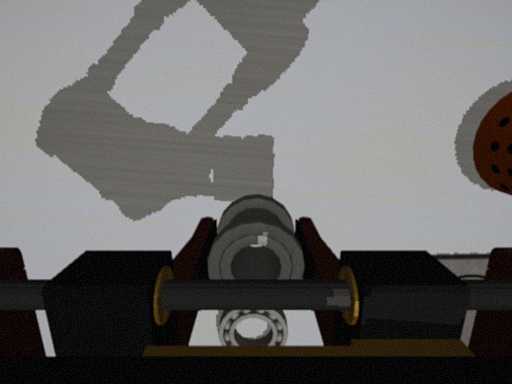

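The wrist view shows the spool gripped by its flanges, with its bore at (257,265). Next I'll measure how it sits in the hand.

Run:
```python
from h import *
z=np.load("pics/w4.npz"); d=z['d']; s=arm.state(); c=arm.get_calibration("wrist"); P=cloud(d,c); L=(P-s["position"])@rot(s["tcp_rot"])
g=np.zeros(d.shape,bool); g[190:310,205:308]=1
m=g&(L[...,2]>-.03)&(L[...,2]<.05)&(np.hypot(L[...,0],L[...,1])<.04)
h,e=np.histogram(L[m][:,2],bins=40,range=(-.03,.05)); print(h)
h0=e[h.argmax()]+.001; t=m&(abs(L[...,2]-h0)<.003)&(abs(L[...,1])<.0243); T=L[t]
print(h0,t.sum(),T.min(0),T.max(0),cv2.minEnclosingCircle(T[:,:2].astype(np.float32)))
S=np.linalg.lstsq(np.c_[T[:,:2],np.ones(len(T))],T[:,2],rcond=None)[0]; print("plane",S)
# outline: front arc (toward camera) pixels of mask
k=cv2.findContours(t.astype(np.uint8),cv2.RETR_EXTERNAL,cv2.CHAIN_APPROX_NONE)[0]; k=max(k,key=len)[:,0]
B=np.array([L[v,u] for u,v in k]); B=B[(np.hypot(B[:,0],B[:,1])>.018)]
for ang in (0,):
  r=np.hypot(B[:,0],B[:,1]);
  from scipy.optimize import least_squares
  o=least_squares(lambda q:np.hypot(B[:,0]-q[0],B[:,1]-q[1])-.024,[0,0],loss='soft_l1',f_scale=.0005); print(len(B),o.x,np.abs(o.fun).mean())
```

```text
[   0    0    0    0    3   21   41  100 2760  667  196  219  188  130
  140  123  144  119  129  101  128  139  146  147  168  138  168  823
  265   93   85   64    5    0    0    0    0    0    0    0]
-0.012999999999999998 3436 [-0.00794669 -0.02427965 -0.01591669] [ 0.02337425  0.02312252 -0.01004243] ((0.0021502540912479162, -0.0005307886749505997), 0.025027886033058167)
plane [ 0.00606623  0.00033965 -0.01265302]
229 [-0.00101455 -0.00109026] 0.0008481216683972554
```

```bash
python3 -m jog '[[-0.06,0.157,-0.04,0],[-0.15,0.393,-0.08,0],[-0.24,0.628,-0.12,0],[-0.36,0.942,-0.12,0]]';python3 -m jog '[[-0.12,0.314,0,0],[-0.24,0.628,0,0],[-0.36,0.942,0,0]]';python3 -m jog '[[-0.12,0.314,0,0],[-0.22,0.576,0,0],[-0.29,0.759,0,0],[-0.33,0.864,0,0],[-0.36,0.942,0,0],[-0.36,0.942,0,0],[-0.36,0.942,0,0],[-0.36,0.942,0,0]]'
python3 - <<'E'
from h import *
s=arm.state(); R=rot(s["tcp_rot"])
print(s["position"],(R.T@(np.array([.5676,.1307,.115])-s["position"]))/.15)
for n in("side",):
  p,d,c=grab(n); f=K(c)
  M=rot(c["rotation"]); 
  for X in([.5685,.1303,.072],[.5685,.1303,.074]):
    q=M.T@(np.array(X)-np.array(c["xyz"])); print(n,q[0]/q[2]*f+c["cx"],q[1]/q[2]*f+c["cy"])
  cv2.imwrite("pics/s5.png",cv2.resize(p[110:260,170:370][...,::-1],None,fx=4,fy=4,interpolation=cv2.INTER_CUBIC))
E
```

```text
t: 11.35
position: [0.482, -0.1598, 0.1716]
tcp_rot: [-0.001, -0.037, 0.999, 0.0]
contact_force: [0.5, -0.4, -2.1]
finger_gap: 0.539
grasp_force: 30.8
t: 11.65
position: [0.5246, -0.0146, 0.1707]
tcp_rot: [-0.001, -0.038, 0.999, 0.0]
contact_force: [1.1, -0.2, -1.4]
finger_gap: 0.537
grasp_force: 30.8
t: 12.45
position: [0.5681, 0.1271, 0.1727]
tcp_rot: [-0.0, -0.037, 0.999, -0.0]
contact_force: [-0.8, -0.3, -2.0]
finger_gap: 0.539
grasp_force: 30.8
[0.56812147 0.12713862 0.17269609] [0.00167131 0.02411829 0.38462929]
side 242.5987075451223 174.12227542892126
side 242.58302458453716 173.53986272394397
```

View pics/s5.png

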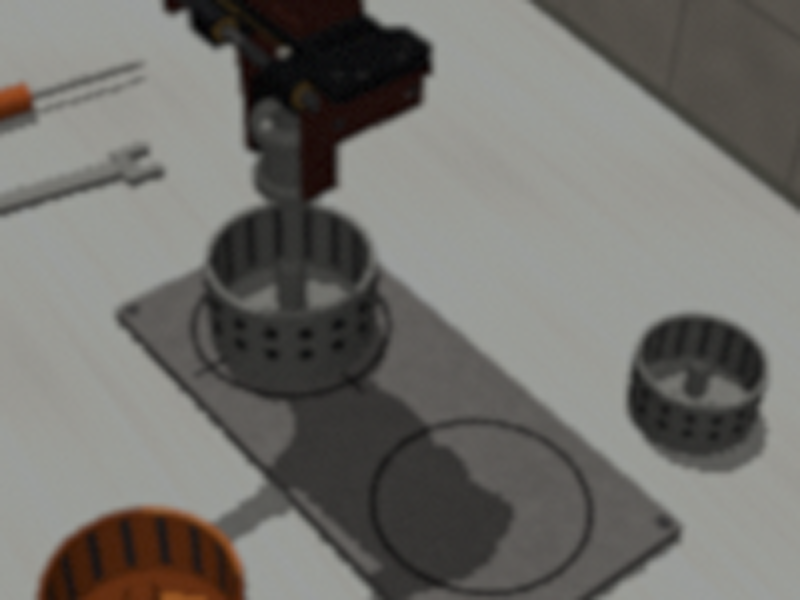

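The side view shows the spool in the hand right above the spindle, which is at crop (290,270), or pixel (242,177) in the full image. That agrees with the predicted (243,174), so I'll lower it.

```bash
python3 -m jog '[[0.0017,0.024,0.1,0],[0.0017,0.024,0.2,0],[0.0017,0.024,0.3,0],[0.0017,0.024,0.34,0],[0.0017,0.024,0.34,0],[0.0017,0.024,0.34,0]]';python3 -m jog '[[0,0,0.03,0],[0,0,0.06,0],[0,0,0.09,0],[0,0,0.12,0],[0,0,0.14,0],[0,0,0.16,0],[0,0,0.16,0],[0,0,0.16,0]]'
```

```text
t: 13.1
position: [0.5677, 0.1321, 0.1216]
tcp_rot: [-0.0, -0.038, 0.999, -0.0]
contact_force: [-0.3, 0.2, -2.0]
finger_gap: 0.537
grasp_force: 30.9
t: 13.9
position: [0.5677, 0.1321, 0.0977]
tcp_rot: [0.0, -0.038, 0.999, -0.0]
contact_force: [-0.8, -0.4, -1.7]
finger_gap: 0.537
grasp_force: 30.8
```

```bash
python3 -m jog '[[0,-0.005,0.03,0],[0,-0.007,0.06,0],[0,-0.007,0.09,0],[0,-0.007,0.12,0],[0,-0.007,0.15,0],[0,-0.007,0.175,0],[0,-0.007,0.18,0],[0,-0.007,0.183,0],[0,-0.007,0.183,0],[0,-0.007,0.183,0]]'
```

```text
t: 14.9
position: [0.5679, 0.1311, 0.0705]
tcp_rot: [0.0, -0.038, 0.999, 0.0]
contact_force: [0.7, 0.5, -1.7]
finger_gap: 0.535
grasp_force: 30.8
```

```bash
python3 -m jog '[[0,0,0,0],[0,0,0,0],[0,0,0,0],[0,0,0,0]]' 60; python3 -m jog '[[0,0,-0.1,0],[0,0,-0.2,0],[0,0,-0.4,0],[0,0,-0.7,0],[0,0,-1,0],[0,0,-1,0]]'; python3 -m jog '[[0,-0.2,-0.2,0],[0,-0.3,-0.2,0],[0,-0.3,-0.2,0],[0,-0.3,-0.2,0],[0,-0.3,-0.2,0]]'
python3 - <<'E'
from h import *
s=arm.state(); p,d,c=grab("wrist"); P=cloud(d,c); F=lambda m:(m.sum(),cv2.minEnclosingCircle(P[m][:,:2].astype(np.float32)),np.median(P[m][:,2]))
r=np.hypot(P[...,0]-.5685,P[...,1]-.130)
print(F((r<.065)&(r>.04)&(P[...,2]>.068)&(P[...,2]<.08)),F((r<.032)&(P[...,2]>.078)&(P[...,2]<.1)),ringc(p,d,c,(.5685,.131)))
cv2.imwrite("pics/w6.png",p[...,::-1])
E
```

```text
t: 15.3
position: [0.5679, 0.1311, 0.0705]
tcp_rot: [0.0, -0.038, 0.999, 0.0]
contact_force: [0.4, 0.6, -0.8]
finger_gap: 0.678
grasp_force: 0.0
t: 15.9
position: [0.57, 0.1314, 0.231]
tcp_rot: [0.008, -0.038, 0.999, 0.001]
contact_force: [0.2, -0.2, 0.3]
finger_gap: 0.684
grasp_force: 0.0
t: 16.4
position: [0.5707, 0.0868, 0.2484]
tcp_rot: [-0.001, -0.038, 0.999, 0.0]
contact_force: [-0.6, 1.4, 0.1]
finger_gap: 0.685
grasp_force: 0.0
(np.int64(1248), ((0.5683929324150085, 0.1301715224981308), 0.054899610579013824), np.float64(0.07353648824518091)) (np.int64(1121), ((0.5683733820915222, 0.12922635674476624), 0.023994045332074165), np.float64(0.08173723366652075)) (array([0.56958803, 0.13090633]), np.float64(0.06461901169238672), 880)
```

View pics/w6.png

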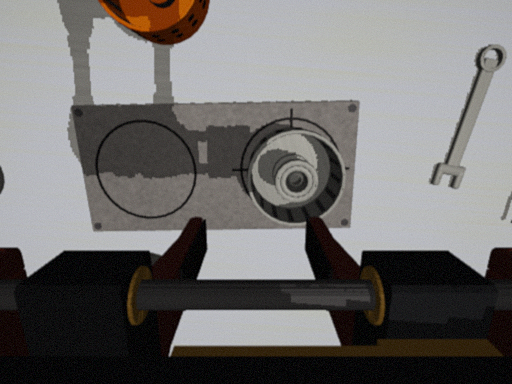

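The wrist view shows the spool seated on the spindle (297,181). Its top measures 8 mm above the drum rim and its axis is 1 mm from the drum's. The drum is about 1.5 mm from the ring centre and the hand is clear of everything, so I'm handing in.

```bash
python3 -c "
from bench import arm
print(arm.hand_in())"
```

```text
the job is handed in; nothing more can be done
None
```

The job is handed in: by the last camera check the drum stands in the cross-lined ring, about 1.5 mm off centre, with the spool fully home on its spindle; the arm never went near the bearing, wrench or screwdriver, and no verdict came back.

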